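# Stand the grater and the scoop in the clear wells of the drawer caddy

## Robot

A 6-joint arm with a two-finger parallel gripper is mounted at the origin on the work surface. World frame = base frame: x ahead of the robot, y to its left, z up, the work surface at z = 0. Lengths are in m, angles in degrees, forces in N, time in s.
With the tool pointing down it reaches from about 0.275 to 0.725 m from the base axis. Payload 5.6 kg.
Tool frame: the origin (TCP) lies on the centre line of the jaws, within the pads' length; the fingertips stand 17 mm ahead of it and the grasp point (between the pads) lies 2 mm behind it; z points along the fingers, y is the line along which they close (so a half turn about z gives the same grasp; the last joint's range is limited). The gripper opens to 85 mm and grips with 20 to 120 N. Pads are 22 mm wide; open, the fingers measure 114 mm over their backs; the gripper's body (76 mm by 85 mm) begins 54 mm behind the grasp point. The pads swing forward as they close: fully open they stand 13 mm farther back than shut.
Start: joints at [-57.09, 14.616, 6.199, 0, -81.583, -16.306], TCP at [0.157, -0.527, 0.248] pointing down, gripper open.
Joint ranges: [-168.99, 168.99], [-69.2, 112.95], [-62.41, 85.93], [-164.36, 98.24], [-168.68, -3.75], [-174.98, 174.98]. Speed limits (degrees/s): [147.25, 147.25, 180, 180, 180, 180].

## Interface

Orientations are given as a 3x3 rotation matrix whose columns are the frame's x, y, z axes.
In Python, from station import robot gives the robot as it stands.
- The arm moves only by the tool drive_tool, never from a script. Its argument "series" is a list of rows, each an object with "dr": the turn, a rotation vector about the tool's x, y, z in rad, a list of three; "xyz": the shift along the tool's x, y, z in mm, a list of three; "fingers": the opening, from 0 (shut) to 1 (fully open). A call has 1 to 8 rows; each row is the pose to reach, as a shift and turn from the pose commanded when the call began, along the tool's axes at that moment; what a row does not reach only later rows make up. A row lasts 1/10 s, in which the tool goes at most 50 mm and 8.59 degrees, less where a joint would pass 70% of its speed; a pose out of reach is approached as far as the arm can. A call with a gripper value outside its range is refused whole. The fingers move at their own pace and stop on an object; "force" is the grip in N (left out, the last holds). Time passes only in rows, so rows that repeat a pose let the fingers close. It gives the time, the measured TCP pose, the force, the opening and the grip force at its end, in the units of the state.
- robot.observe(): the state, without advancing time (a new reading comes with each control period).
- robot.capture(name): name is "side" or "top"; returns the picture (384x512x3 uint8, red, green, blue); there is no depth.
- robot.camera_info(name): a dict with "intrinsics" (3x3 intrinsics, pixels), "k1" (the pictures are not rectified: a ray, as slopes to the right and down, at radius r is drawn at 1 + k1 r^2 times it, then the intrinsics apply), "T" (4x4, takes a point from camera to world coordinates). Camera axes: x right, y up, looking along -z (the intrinsics and any distortion apply to the point x, -y, -z); pixel columns grow to the right and rows downward; lengths in m; the calibration is good to about 2 mm. A picture is of the moment at which its call begins. camera_info takes no time and is no camera call.
- robot.hand_in(): hands the job in; it is judged then, once.
The state is a dict: "t": time; "joint_positions": joint angles; "qd": joint speeds; "tau": joint torques, N m; "ee_pos": TCP position; "tcp_rot": TCP orientation; "contact_force": force on the tool from outside, world axes, zero at the start; "torque": the same for the moment, N m; "width": finger opening in m; "gripper_force": force on a finger pad.
Only numpy, scipy, OpenCV 4.12 (cv2) and the standard library are available. Lean on these libraries where they do the work, as an engineer would, in place of code of your own. Each camera call takes 0.05 s, during which the arm holds its last target. There are 200 camera calls.

## Task

Stand the cinnamon grater and the bamboo scoop upright in the white caddy, handle up, each in a well of its own and all the way down. Two of the four wells are plugged partway up, so a tool there would stand too tall for the drawer to close: feel for the two clear ones. Lower the tools in rather than dropping them, and leave everything else in the drawer where it is.

Things in the scene. Friction and masses are not known exactly. Their poses are not given: they have to be found in the camera images.
- grater: cinnamon grater: ribbed round steel rasp, black handle, 90 g, 165 mm long. Origin: centre of the foot (working end); +z to the handle's end. 14 mm wide at the foot, tapering to 24 mm at z=12, 24 to z=100, then a round 22 mm handle to z=165. Starts in a trough of the insert, foot low and nearer the robot, handle rising at 30 degrees; from z=103 it overhangs freely.
- scoop: bamboo scoop: narrow trough-shaped blade, 60 g, 165 mm long. Origin: centre of the foot (working end); +z to the handle's end. 14 mm wide at the foot, tapering to 24 mm at z=12, 24 to z=100, then a round 18 mm handle to z=165. Starts in a trough of the insert, foot low and nearer the robot, handle rising at 30 degrees; from z=103 it overhangs freely.
- caddy: fixed white block, 63 x 290 mm, 90 tall, four square wells (31 mm, straight walls) in a row at y = -105, -35, 35, 105 mm. Origin: centre of its underside, on the drawer floor (10 mm above the worktop); y along the row, z up. A grey pad lies in each well: in two its top is 8 mm above the origin (clear), in the other two a thick plug is stuck, top at 45 mm. Which two varies.
- insert: sloped white plastic insert fixed in the drawer with two parallel troughs 100 mm apart (y = -50, 50 mm), rising at 30 degrees towards +x. Origin: centre of its underside on the drawer floor; 155 x 176 mm, highest edge 65 mm. Beside each trough low rails end 100 mm from the foot stop.
- well0 (a point): centre of the mouth of the caddy's well at y = -105 mm, 90 mm above the caddy's underside
- well1 (a point): centre of the mouth of the caddy's well at y = -35 mm, 90 mm above the caddy's underside
- well2 (a point): centre of the mouth of the caddy's well at y = 35 mm, 90 mm above the caddy's underside
- well3 (a point): centre of the mouth of the caddy's well at y = 105 mm, 90 mm above the caddy's underside
- pump_jar: bystander, loose in the drawer: glass jar with a steel collar and white press button, 72 mm across, 116 mm tall; origin: centre of its underside, z up
- bowl: bystander, loose in the drawer: small terracotta-coloured bowl, 84 mm across, 42 mm tall; origin: centre of its underside, z up
- measure: bystander, loose in the drawer: steel measuring cup, 68 mm across, 50 mm tall; origin: centre of its underside, z up
- spice_jar: bystander, loose in the drawer: amber glass spice jar with steel cap, 52 mm across, 85 mm tall; origin: centre of its underside, z up
- pinch_cup: bystander, loose in the drawer: white ceramic cup, 72 mm across, 45 mm tall; origin: centre of its underside, z up
- stopper: bystander, loose in the drawer: grey silicone lid stopper, 48 mm across, 42 mm tall; origin: centre of its underside, z up
- salt_pot: bystander, loose in the drawer: small glass pot with cork lid, 42 mm across, 55 mm tall; origin: centre of its underside, z up

How it is judged:
By the outcome, as a careful person would: the job done as asked, in the order asked, and still so for the second after the job is handed in, with the robot touching nothing.
It also fails if it takes over 67 s, if anything falls off the work surface, if the arm or the gripper's body presses on something with over 40 N, if the wrist force passes 120 N, or if a joint passes its speed limit or range.

## Working session

There is one attempt and no reset: what is moved stays moved. The work goes in short steps, Python scripts to look and compute and a tool call to move; the robot and the scene stay as the last step left them, time stands still between calls to the robot, and variables do not carry over. Pictures are saved under pics/ and viewed, at most 10 in all, crops included, and the job is handed in when it is done.

Besides the shell and the picture viewer there is one more tool, called after "Emit:" as name([rows], argument=value, ...), one row to a line, values as JSON. drive_tool: Moves the arm, as the interface text tells. Its arguments: {"type":"object","properties":{"series":{"type":"array"},"force":{"type":"number"}},"required":["series"]}

```bash
ls; mkdir -p pics
python3 - <<'E'
from station import robot
import cv2
for n in ("side","top"):
    cv2.imwrite(f"pics/{n}0.png",robot.capture(n)[:,:,::-1])
    c=robot.camera_info(n);print(n,c)
s=robot.observe();print(s)
E
```

```text
pics
side {'intrinsics': array([[443.30973396,   0.        , 258.12909811],
       [  0.        , 443.30973396, 186.75447835],
       [  0.        ,   0.        ,   1.        ]]), 'k1': -0.08729912347599189, 'T': array([[-0.86960726,  0.34762323, -0.35062988,  0.21759323],
       [-0.49356849, -0.6309715 ,  0.59855251,  0.61024173],
       [-0.01316671,  0.69356546,  0.72027327,  0.82969862],
       [ 0.        ,  0.        ,  0.        ,  1.        ]])}
top {'intrinsics': array([[432.13905995,   0.        , 255.56154735],
       [  0.        , 432.13905995, 195.62337841],
       [  0.        ,   0.        ,   1.        ]]), 'k1': 0.023295511631853682, 'T': array([[-0.01381978,  0.99584199, -0.09004297,  0.47677867],
       [-0.99971364, -0.01200162,  0.0207024 ,  0.02415612],
       [ 0.01953566,  0.09030329,  0.99572269,  1.20517746],
       [ 0.        ,  0.        ,  0.        ,  1.        ]])}
{'t': 0.1, 'joint_positions': array([-5.70908695e+01,  1.46504024e+01,  6.13727788e+00, -2.31179551e-02,
       -8.15825571e+01, -1.63078012e+01]), 'qd': array([ 0.06912771, -0.13487888,  0.19771282,  0.12277798,  0.06732979,
        0.01087163]), 'tau': array([-1.58122006e-03, -3.87602019e+01,  2.38475096e+01,  5.37786350e+00,
       -3.79074758e-03, -5.80882713e-06]), 'ee_pos': array([ 0.15708365, -0.52666088,  0.24747659]), 'tcp_rot': array([[-9.58332890e-01, -2.85653189e-01, -5.72206248e-04],
       [-2.85653749e-01,  9.58331527e-01,  1.61883097e-03],
       [ 8.59390577e-05,  1.71483182e-03, -9.99998526e-01]]), 'contact_force': array([-0.07555772,  0.40123771, -0.29000519]), 'torque': array([-0.04765483, -0.0806173 ,  0.02003634]), 'gripper_force': 0.0, 'width': 0.08494750908517178}
```

View pics/side0.png

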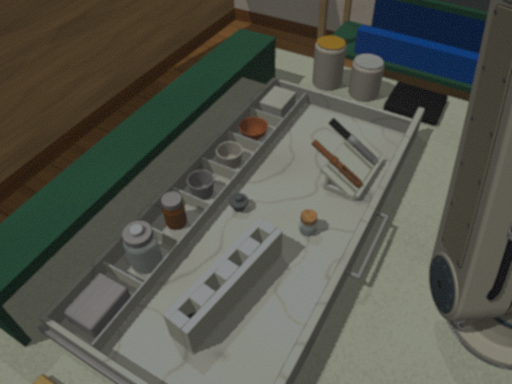

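View pics/top0.png

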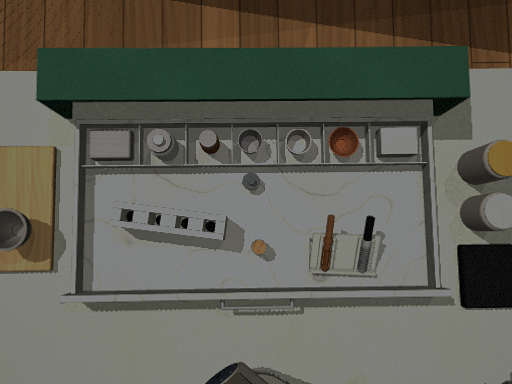

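The top view shows the caddy at about (170,220), with wells near (128,215), (157,219), (183,223) and (210,226). The scoop runs (330,218)–(325,268) and the grater (370,220)–(363,270). In the side view the caddy is near (225,285), with the tools at (337,163) and (353,142). I'll zoom in next.

Run:
```python
import cv2,numpy as np
t=cv2.imread("pics/top0.png");s=cv2.imread("pics/side0.png")
f=lambda im,x,y,w,h:cv2.resize(im[y:y+h,x:x+w],(400,300),interpolation=cv2.INTER_CUBIC)
m=np.vstack([np.hstack([f(t,295,205,100,75),f(t,100,180,140,105)]),np.hstack([f(s,300,110,100,75),f(s,150,210,180,135)])])
cv2.imwrite("pics/zoom.png",m)
```

```text
(no output)
```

View pics/zoom.png

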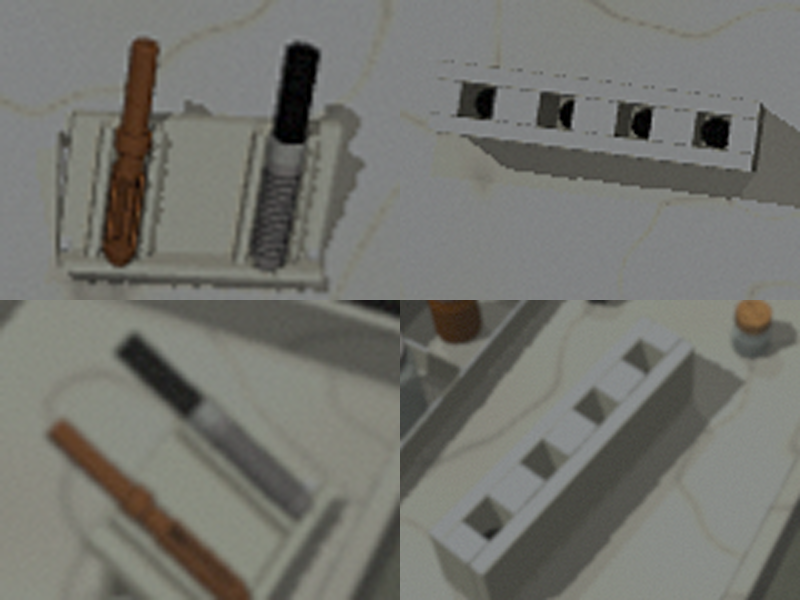

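The zoom shows the four well mouths clearly in both views, each with a dark round pad. The grater handle is black and the scoop is all brown. Next I'll measure with masks and triangulation.

```bash
cat > h.py <<'E'
import numpy as np,cv2
from station import robot
from scipy.optimize import least_squares
def ray(n,p):
    c=robot.camera_info(n);K=c["intrinsics"];T=c["T"]
    d=np.array([(p[0]-K[0,2])/K[0,0],(p[1]-K[1,2])/K[1,1]]);u=d.copy()
    for _ in range(20): u=d/(1+c["k1"]*(u@u))
    v=T[:3,:3]@np.array([u[0],-u[1],-1]);return T[:3,3],v/np.linalg.norm(v)
def plane(n,p,z):
    o,v=ray(n,p);return o+v*(z-o[2])/v[2]
def tri(pt,ps):
    A=np.zeros((3,3));b=np.zeros(3);L=[]
    for n,p in(("top",pt),("side",ps)):
        o,v=ray(n,p);M=np.eye(3)-np.outer(v,v);A+=M;b+=M@o;L.append((M,o))
    x=np.linalg.solve(A,b);return x,max(np.linalg.norm(M@(x-o)) for M,o in L)
def proj(n,X):
    c=robot.camera_info(n);K=c["intrinsics"];T=c["T"]
    q=T[:3,:3].T@(np.asarray(X)-T[:3,3]);u=np.array([q[0],-q[1]])/-q[2];u=u*(1+c["k1"]*(u@u))
    return K[:2,:2]@u+K[:2,2]
E
python3 - <<'E'
from h import *
t=cv2.imread("pics/top0.png");s=cv2.imread("pics/side0.png")
def blobs(im,box,thr,amin,lo=0):
    x,y,w,h=box;g=cv2.resize(cv2.cvtColor(im[y:y+h,x:x+w],6),None,fx=8,fy=8,interpolation=cv2.INTER_LINEAR)
    m=((g<thr)&(g>=lo)).astype(np.uint8);n,l,st,ce=cv2.connectedComponentsWithStats(m)
    out=[]
    for i in range(1,n):
        if st[i,4]>amin*64:
            r=cv2.minAreaRect(np.argwhere(l==i)[:,::-1].astype(np.float32))
            out.append((np.round((np.array(r[0])+.5)/8-.5+[x,y],2),np.round(np.array(r[1])/8,1),round(r[2]),st[i,4]//64))
    return out
g=cv2.cvtColor(t,6)
print(g[208:228,120:136]);
gs=cv2.cvtColor(s,6)
print(gs[300:326,178:200])
for thr in(110,125):print(thr,*blobs(t,(105,195,120,50),thr,40),sep="\n")
for thr in(110,125):print(thr,*blobs(s,(165,220,125,110),thr,20),sep="\n")
E
```

```text
[[104  96  82 103 116 136 138 134 136 134 133 131 133 132 132 131]
 [125  99  47  56  60  64  55  61  68  72  92 112 134 133 133 131]
 [130 101  46  47  50  45  41  46  50  51  53  58  60  62 101 105]
 [125  85  50  50  47  49  50  51  46  22  15  11  16  58 129 129]
 [122  66  48  51  44  51  50  34  14   6   8   4  11  64 135 132]
 [121  60  48  53  51  52  47  23  10   7   0   4  27  78 138 131]
 [121  51  51  55  51  49  36   4   0   5   6   5  40 104 134 130]
 [102  45  50  52  46  47  24   1   1   5   1   0  38 107 132 131]
 [102  46  51  52  51  45  22   7  12   6   3   4  53 132 129 129]
 [102  47  50  54  50  48  27   6   2  10   8   1  55 138 132 130]
 [ 72  49  48  51  51  56  46   3   4   9   5  11  66 135 130 128]
 [ 63  48  51  51  51  51  47  21   4   2   7  12  66 136 129 131]
 [ 37  36  45  48  49  48  50  42  21   0   6  22  81 136 132 129]
 [124 123 127 122 106  95  70  54  30  33  51  53 106 134 129 128]
 [133 131 131 133 129 131 129 126 126 125 128 123 128 117 101 124]
 [128 130 128 130 130 132 129 130 131 132 131 129 131 127 125 130]
 [130 130 128 130 132 131 12
[... 3561 characters left out ...]
([15.5, 13.5]), 35, np.int32(187))
(array([214.36, 281.53]), array([16.4, 15.2]), 36, np.int32(216))
(array([188.97, 307.82]), array([16.7, 16.5]), 39, np.int32(250))
(array([170.65, 326.27]), array([20. ,  7.7]), 35, np.int32(77))
125
(array([190.81, 252.81]), array([52.5, 66.5]), 0, np.int32(1768))
(array([259.5 , 234.54]), array([15.2, 17.4]), 42, np.int32(208))
(array([249.54, 291.86]), array([ 37. , 135.9]), 43, np.int32(3646))
(array([237.73, 257.22]), array([16. , 16.8]), 41, np.int32(234))
(array([214.99, 280.92]), array([16.5, 19.9]), 42, np.int32(266))
(array([189.02, 307.66]), array([18. , 18.1]), 39, np.int32(298))
(array([171.19, 325.97]), array([21.7, 10. ]), 32, np.int32(111))
```

Run:
```python
from h import *
t=cv2.imread("pics/top0.png");s=cv2.imread("pics/side0.png")
print("wells")
W=[]
for a,b in zip([(126.4,214.9),(154.12,218.45),(181.8,221.95),(208.65,225.45)],[(189,307.75),(214.5,281.4),(237.5,257.35),(258.9,235.0)]):
    x,e=tri(a,b);W.append(plane("top",a,.1));print(x.round(4),round(e,4),W[-1].round(4))
W=np.array(W);print("pitch",np.diff(W,axis=0).round(4),"yaw",np.degrees(np.arctan2(*(W[0]-W[3])[:2])))
g=cv2.cvtColor(t,6)
for w in W: # pad blob extents, in world at two candidate depths
    p=proj("top",w);x0,y0=(p-9).round().astype(int)
    G=cv2.resize(g[y0:y0+19,x0:x0+19],None,fx=8,fy=8,interpolation=1)
    n,l,st,_=cv2.connectedComponentsWithStats((G<30).astype(np.uint8));i=1+np.argmax(st[1:,4])
    L,T,ww,hh,_=st[i];L,T,R,B=[v/8-.5 for v in(L,T,L+ww,T+hh)];L+=x0;R+=x0;T+=y0;B+=y0
    rc=(T+B)/2;cc=(L+R)/2;out=[]
    for z in(.018,.055):
        yl=plane("top",(L,rc),z)-w;yr=plane("top",(R,rc),z)-w;xt=plane("top",(cc,T),z)-w;xb=plane("top",(cc,B),z)-w
        out+=[(z,yl[1].round(4),yr[1].round(4),xt[0].round(4),xb[0].round(4))]
    print(out)
hsv={"top":cv2.cvtColor(t,40),"side":cv2.cvtColor(s,40)}
box={"top":(300,205,90,75),"side":(305,110,80,82)}
R={}
for n in box:
    x,y,w,h=box[n];H=hsv[n][y:y+h,x:x+w].astype(int)
    for k,m in(("scoop",(H[...,1]>110)&(H[...,2]>45)&(H[...,0]<20)),("grater",(H[...,2]<42)&((np.mgrid[0:h,0:w][0]<50) ))):
        nn,l,st,ce=cv2.connectedComponentsWithStats(m.astype(np.uint8));i=1+np.argmax(st[1:,4])
        P=np.argwhere(l==i)[:,::-1]+[x,y];r=cv2.minAreaRect(P.astype(np.float32));c=P.mean(0)
        u=np.linalg.svd(P-c,full_matrices=False)[2][0]; 
        if u[1]<0:u=-u   # u points toward the foot (down the picture)
        q=(P-c)@u;R[n,k]=(c,u,c+u*(q.min()-.5),c+u*(q.max()+.5));print(n,k,len(P),np.round(r[1],1),c.round(1),R[n,k][2].round(1),R[n,k][3].round(1))
for k in("grater","scoop"):
    N=[]
    for n in box:
        c,u,a,b=R[n,k];o,v1=ray(n,a);_,v2=ray(n,b);m=np.cross(v1,v2);N.append(m/np.linalg.norm(m))
    d=np.cross(*N);d/=np.linalg.norm(d);d*=np.sign(d[2]);
    print(k,"dir",d.round(3),"elev",np.degrees(np.arcsin(d[2])).round(1),"az",np.degrees(np.arctan2(d[1],d[0])).round(1))
    for j,nm in((0,"cent"),(2,"end"),(3,"foot")):
        x,e=tri(R["top",k][j],R["side",k][j]);print(nm,x.round(4),round(e,4))
```

```text
wells
[0.5322 0.3306 0.0981] 0.0007 [0.5316 0.3297 0.1   ]
[0.5223 0.2606 0.098 ] 0.0007 [0.5216 0.2598 0.1   ]
[0.5128 0.1908 0.0969] 0.0011 [0.5117 0.1898 0.1   ]
[0.5028 0.1222 0.0984] 0.0009 [0.5019 0.1217 0.1   ]
pitch [[-0.01   -0.0699  0.    ]
 [-0.0098 -0.07    0.    ]
 [-0.0098 -0.0681  0.    ]] yaw 8.109365395002342
[(0.018, np.float64(0.0247), np.float64(0.0065), np.float64(0.0156), np.float64(-0.0126)), (0.055, np.float64(0.0144), np.float64(-0.0032), np.float64(0.0134), np.float64(-0.014))]
[(0.018, np.float64(0.0141), np.float64(0.0012), np.float64(0.013), np.float64(-0.0123)), (0.055, np.float64(0.0063), np.float64(-0.0062), np.float64(0.0112), np.float64(-0.0133))]
[(0.018, np.float64(0.0155), np.float64(-0.0025), np.float64(0.014), np.float64(-0.0133)), (0.055, np.float64(0.0098), np.float64(-0.0076), np.float64(0.0125), np.float64(-0.014))]
[(0.018, np.float64(0.0179), np.float64(-0.0084), np.float64(0.0147), np.float64(-0.0143)), (0.055, np.float64(0.0143), np.float64(-0.0112), np.float64(0.0134), np.float64(-0.0147))]
top scoop 390 [ 8.3 55.7] [327.4 243.5] [331.1 214.4] [323.8 270.6]
top grater 191 [ 8.2 24.6] [368.6 228.3] [370.7 215.4] [366.5 240.8]
side scoop 322 [63.   6.3] [338.4 164.7] [313.7 141.5] [360.4 185.4]
side grater 110 [21.4  5. ] [339.5 128.5] [331.4 120.8] [347.5 136.2]
grater dir [ 0.85  -0.028  0.526] elev 31.7 az -1.9
cent [ 0.4905 -0.2874  0.097 ] 0.0013
end [ 0.5201 -0.292   0.1084] 0.0017
foot [ 0.4614 -0.2828  0.0859] 0.0043
scoop dir [ 0.862 -0.044  0.505] elev 30.4 az -2.9
cent [ 0.4508 -0.1863  0.0679] 0.0006
end [ 0.5246 -0.1905  0.1103] 0.0011
foot [ 0.3809 -0.1797  0.0341] 0.0026
```

Both handle ends stand at about z=0.109, 101 mm apart, and both tools rise at 30° with an azimuth of about -2.5°, all consistent with the text. The pad parallax in the top view suggests the two middle wells (y≈0.26 and 0.19) are clear. I'll confirm that by feel. Next I'll compute the grasp.

```bash
cat >> h.py <<'E'
from scipy.spatial.transform import Rotation as Ro
def rot(tilt,yaw): # tilt>0: fingers lean outward along heading yaw (deg); y = left of heading
    t,y=np.radians([tilt,yaw]);h=np.array([np.cos(y),np.sin(y),0]);l=np.array([-h[1],h[0],0])
    z=np.sin(t)*h-np.cos(t)*np.array([0,0,1]);return np.column_stack([np.cross(l,z),l,z])
def go(p,R,label=""):
    s=robot.observe();R0=s["tcp_rot"];d=R0.T@(np.asarray(p)-s["ee_pos"])*1000
    print(label,"xyz",d.round(1),"dr",Ro.from_matrix(R0.T@R).as_rotvec().round(3),"| at",s["ee_pos"].round(4),"t",round(s["t"],2),"F",s["contact_force"].round(1),"w",round(s["width"],4))
E
python3 - <<'E'
from h import *
R=rot(-30,-2.5);g=np.array([.502,-.2905,.0975])
go(g-R[:,2]*.08,R,"pre");
E
```

```text
pre xyz [-435.8  114.6   80.9] dr [-0.086  0.518  0.326] | at [ 0.1571 -0.5267  0.2475] t 0.1 F [-0.1  0.4 -0.3] w 0.0849
```

Emit:
drive_tool([
  {"xyz":[-435,114,30],"dr":[-0.08,0.5,0.32],"fingers":0.7},
  {"xyz":[-435,114,30],"dr":[-0.08,0.5,0.32],"fingers":0.7},
  {"xyz":[-435,114,30],"dr":[-0.08,0.5,0.32],"fingers":0.7},
  {"xyz":[-435,114,30],"dr":[-0.08,0.5,0.32],"fingers":0.7},
  {"xyz":[-435,114,30],"dr":[-0.08,0.5,0.32],"fingers":0.7},
  {"xyz":[-435,114,30],"dr":[-0.08,0.5,0.32],"fingers":0.7},
  {"xyz":[-435,114,30],"dr":[-0.08,0.5,0.32],"fingers":0.7},
  {"xyz":[-435,114,30],"dr":[-0.08,0.5,0.32],"fingers":0.7},
])

```text
t: 0.9
ee_pos: [0.4907, -0.3238, 0.2216]
tcp_rot: [[-0.874, 0.036, -0.484], [0.033, 0.999, 0.016], [0.484, -0.002, -0.875]]
contact_force: [1.4, -2.1, -0.1]
width: 0.0597
gripper_force: 0.0
```

Run:
```python
from h import *
R=rot(-30,-2.5);g=np.array([.502,-.2905,.0975])
go(g-R[:,2]*.08,R,"pre");print(robot.observe()["joint_positions"].round(1))
```

```text
pre xyz [-70.3  33.5  23.6] dr [-0.005  0.018  0.006] | at [ 0.4907 -0.3238  0.2216] t 0.9 F [ 1.4 -2.1 -0.1] w 0.0597
[ -14.6   37.9   30.3    6.5 -110.6  -76.8]
```

Emit:
drive_tool([
  {"xyz":[-70,33,23],"dr":[-0.005,0.018,0.006],"fingers":0.7},
  {"xyz":[-70,33,23],"dr":[-0.005,0.018,0.006],"fingers":0.7},
  {"xyz":[-70,33,23],"dr":[-0.005,0.018,0.006],"fingers":0.7},
  {"xyz":[-70,33,23],"dr":[-0.005,0.018,0.006],"fingers":0.7},
])

```text
t: 1.3
ee_pos: [0.5404, -0.2941, 0.1673]
tcp_rot: [[-0.865, 0.043, -0.5], [0.038, 0.999, 0.021], [0.501, -0.001, -0.866]]
contact_force: [-0.5, -0.3, 0.9]
width: 0.0599
gripper_force: 0.0
```

Run:
```python
from h import *
R=rot(-30,-2.5);g=np.array([.502,-.2905,.0975])
go(g+R[:,2]*.002,R,"grasp");print(robot.observe()["joint_positions"].round(1))
```

```text
grasp xyz [-1.6  2.  81.7] dr [-0.001 -0.001 -0.   ] | at [ 0.5404 -0.2941  0.1673] t 1.3 F [-0.5 -0.3  0.9] w 0.0599
[ -11.4   44.    34.     4.8 -109.7  -80.6]
```

Emit:
drive_tool([
  {"xyz":[-1.5,2,40],"dr":[0,0,0],"fingers":0.7},
  {"xyz":[-1.5,2,70],"dr":[0,0,0],"fingers":0.7},
  {"xyz":[-1.5,2,81],"dr":[0,0,0],"fingers":0.7},
  {"xyz":[-1.5,2,81],"dr":[0,0,0],"fingers":0.7},
  {"xyz":[-1.5,2,81],"dr":[0,0,0],"fingers":0.5},
])

```text
t: 1.8
ee_pos: [0.5018, -0.2917, 0.0992]
tcp_rot: [[-0.867, 0.045, -0.496], [0.04, 0.999, 0.02], [0.496, -0.002, -0.868]]
contact_force: [-0.4, -0.1, 0.5]
width: 0.0465
gripper_force: 0.0
```

Run:
```python
from h import *
R=rot(-30,-2.5);g=np.array([.502,-.2905,.0975])
go(g+R[:,2]*.002,R,"grasp")
f=lambda im,x,y,w,h:cv2.resize(im[y:y+h,x:x+w,::-1],(400,300),interpolation=cv2.INTER_CUBIC)
cv2.imwrite("pics/grasp1.png",np.hstack([f(robot.capture("top"),310,180,120,90),f(robot.capture("side"),300,85,120,90)]))
```

```text
grasp xyz [-1.   1.2  3.4] dr [-0.001  0.004 -0.002] | at [ 0.5018 -0.2917  0.0992] t 1.8 F [-0.4 -0.1  0.5] w 0.0465
```

View pics/grasp1.png

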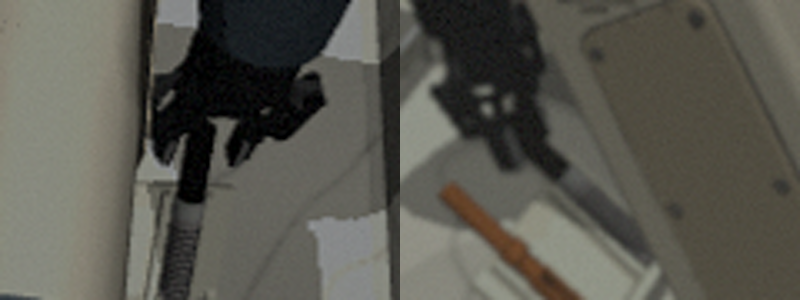

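The handle sits centred between the fingers, at (200,150) in the top crop with fingers at about 170 and 240. Closing now.

Emit:
drive_tool([
  {"xyz":[0,0,2],"dr":[0,0,0],"fingers":0.3},
  {"xyz":[0,0,2],"dr":[0,0,0],"fingers":0.15},
  {"xyz":[0,0,2],"dr":[0,0,0],"fingers":0},
  {"xyz":[0,0,2],"dr":[0,0,0],"fingers":0},
  {"xyz":[0,0,2],"dr":[0,0,0],"fingers":0},
], force=50)

```text
t: 2.4
ee_pos: [0.5011, -0.2904, 0.0959]
tcp_rot: [[-0.867, 0.044, -0.497], [0.039, 0.999, 0.021], [0.498, -0.001, -0.867]]
contact_force: [2.1, 1.6, 3.5]
width: 0.0208
gripper_force: 48.7
```

Run:
```python
from h import *
s=robot.observe();go(s["ee_pos"]+[0.0,0,.12],s["tcp_rot"],"lift");print(s["gripper_force"])
```

```text
lift xyz [ 5.970e+01 -1.000e-01 -1.041e+02] dr [0. 0. 0.] | at [ 0.5011 -0.2904  0.0959] t 2.4 F [2.1 1.6 3.5] w 0.0208
48.724071979522705
```

Gripped at 48.7 N, width 20.8 mm. Lifting.

Emit:
drive_tool([
  {"xyz":[10,0,-17],"dr":[0,0,0],"fingers":0},
  {"xyz":[25,0,-43],"dr":[0,0,0],"fingers":0},
  {"xyz":[45,0,-78],"dr":[0,0,0],"fingers":0},
  {"xyz":[65,0,-113],"dr":[0,0,0],"fingers":0},
  {"xyz":[85,0,-148],"dr":[0,0,0],"fingers":0},
  {"xyz":[97,0,-168],"dr":[0,0,0],"fingers":0},
  {"xyz":[97,0,-168],"dr":[0,0,0],"fingers":0},
])

```text
t: 3.1
ee_pos: [0.5007, -0.2912, 0.2928]
tcp_rot: [[-0.869, 0.045, -0.493], [0.041, 0.999, 0.019], [0.493, -0.004, -0.87]]
contact_force: [0.2, 0.5, 0.3]
width: 0.0213
gripper_force: 48.9
```

Run:
```python
from h import *
go([.517,.24,.30],rot(30,0),"over B");print(robot.observe()["joint_positions"].round(1))
```

```text
over B xyz [ 10.9 531.3  -4.2] dr [-0.004 -1.039 -0.047] | at [ 0.5007 -0.2912  0.2928] t 3.1 F [0.2 0.5 0.3] w 0.0213
[ -11.8   37.6   40.1    5.6 -121.6  -79.1]
```

Emit:
drive_tool([
  {"xyz":[0,20,0],"dr":[0,-0.06,0],"fingers":0},
  {"xyz":[2,55,0],"dr":[0,-0.14,0],"fingers":0},
  {"xyz":[3,95,-1],"dr":[0,-0.23,0],"fingers":0},
  {"xyz":[4,135,-1],"dr":[0,-0.33,-0.01],"fingers":0},
  {"xyz":[5,175,-2],"dr":[0,-0.43,-0.01],"fingers":0},
  {"xyz":[6,215,-2],"dr":[0,-0.53,-0.02],"fingers":0},
  {"xyz":[7,255,-3],"dr":[0,-0.63,-0.02],"fingers":0},
  {"xyz":[8,295,-3],"dr":[0,-0.73,-0.03],"fingers":0},
])

```text
t: 3.9
ee_pos: [0.5073, 0.0058, 0.2952]
tcp_rot: [[-0.978, 0.015, 0.21], [0.016, 1.0, 0.001], [-0.21, 0.004, -0.978]]
contact_force: [0.4, 1.6, 0.0]
width: 0.0211
gripper_force: 48.9
```

Run:
```python
from h import *
go([.517,.24,.30],rot(30,0),"over B");print(robot.observe()["joint_positions"].round(1))
```

```text
over B xyz [ -6.8 234.4  -2.4] dr [-0.001 -0.312 -0.016] | at [0.5073 0.0058 0.2952] t 3.9 F [0.4 1.6 0. ] w 0.0211
[  21.4    0.8   -6.1    4.6  -71.8 -113.3]
```

Emit:
drive_tool([
  {"xyz":[-1,40,0],"dr":[0,-0.06,0],"fingers":0},
  {"xyz":[-2,80,-1],"dr":[0,-0.12,-0.01],"fingers":0},
  {"xyz":[-4,120,-1],"dr":[0,-0.18,-0.01],"fingers":0},
  {"xyz":[-5,160,-2],"dr":[0,-0.24,-0.015],"fingers":0},
  {"xyz":[-6,195,-2],"dr":[0,-0.29,-0.015],"fingers":0},
  {"xyz":[-7,222,-2],"dr":[0,-0.31,-0.015],"fingers":0},
  {"xyz":[-7,234,-2],"dr":[0,-0.31,-0.015],"fingers":0},
  {"xyz":[-7,234,-2],"dr":[0,-0.31,-0.015],"fingers":0},
])

```text
t: 4.7
ee_pos: [0.5174, 0.2391, 0.2985]
tcp_rot: [[-0.87, -0.0, 0.493], [-0.002, 1.0, -0.003], [-0.493, -0.004, -0.87]]
contact_force: [-0.4, 0.5, -0.2]
width: 0.0208
gripper_force: 49.0
```

Run:
```python
from h import *
go([.517,.24,.30],rot(30,0),"over B");print(robot.observe()["joint_positions"].round(1))
a,b=robot.capture("top"),robot.capture("side")
cv2.imwrite("pics/t1.png",a[:,:,::-1]);cv2.imwrite("pics/s1.png",b[:,:,::-1])
f=lambda im,x,y,w,h:cv2.resize(im[y:y+h,x:x+w,::-1],(400,400),interpolation=cv2.INTER_CUBIC)
cv2.imwrite("pics/over1.png",np.hstack([f(a,90,150,160,160),f(b,120,120,220,220)]))
```

```text
over B xyz [-0.4  0.9 -1.5] dr [-0.003 -0.008  0.002] | at [0.5174 0.2391 0.2985] t 4.7 F [-0.4  0.5 -0.2] w 0.0208
[  53.3   -0.2  -20.7   29.2  -54.6 -157.2]
```

View pics/over1.png

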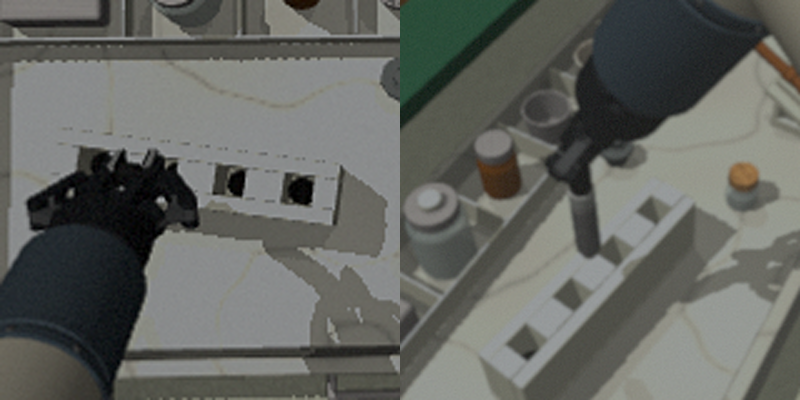

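The grater hangs below the fingers, with its foot at about (223,257) in the side view. The top view hides it under the gripper. I'll compare this with where a vertical tool would project.

Run:
```python
from h import *
g=np.array([.5164,.239,.300])
for dz in(0,-.04,-.1,-.143):print(dz,proj("side",g+[0,0,dz]).round(1))
print("tilts at foot 10mm x / y",proj("side",g+[.01,0,-.143]).round(1),proj("side",g+[0,.01,-.143]).round(1))
b=cv2.imread("pics/s1.png");g=cv2.cvtColor(b,6)
for r in range(215,264,4):print(r,g[r,205:238])
```

```text
0 [214.6 205. ]
-0.04 [216.6 221. ]
-0.1 [219.4 242.7]
-0.143 [221.2 256.7]
tilts at foot 10mm x / y [216.7 254.5] [218.3 260.7]
215 [ 41  48  49  53  58  53  47  44  41  38  41  40  35  30  24  33  29  30
  37  73 115 144 153 153 151 148 147 139 134 130 131 136 137]
219 [ 66  52  47  55  51  47  40  37  36  31  24  28  32  29  27  29  32  29
  33  58 106 137 148 146 144 143 147 148 153 150 151 148 149]
223 [ 90  94  92  93  90  93  97  90  68  42  30  27  30  34  32  36  26  29
  30  37  64  98 130 146 152 152 150 152 149 153 151 151 150]
227 [ 87  92  87  90 100 114 129 126 123 112  98  78  64  57  58  63  65  66
  72  74  73  82 116 143 153 151 150 148 150 153 150 152 151]
231 [ 94 110 126 134 146 150 150 140 120  95  85  87  85  82  80  77  73  69
  68  63  65  70  98 129 148 153 150 151 152 150 150 151 150]
235 [142 149 150 150 151 152 151 147 130  95  77  81  77  76  73  69  69  64
  60  61  54  52  74 112 142 153 151 150 154 151 150 151 150]
239 [150 149 150 150 151 149 151 149 139 109  78  59  63  68  60  60  59  57
  51  55  49  50  59  93 130 148 153 153 153 152 153 150 153]
243 [151 148 147 149 151 151 148 149 148 132  97  69  64  61  61  61  58  58
  57  52  49  51  53  82 117 146 152 152 151 153 151 150 153]
247 [148 151 149 150 150 150 150 151 151 147 125  87  65  67  65  62  62  58
  56  55  48  49  46  61 101 135 151 153 152 153 152 152 150]
251 [148 149 147 149 151 151 150 151 151 146 131  98  70  62  61  62  60  58
  57  53  53  56  52  54  81 120 146 151 142 122 100  86  88]
255 [150 152 151 150 147 144 139 139 139 139 136 124  90  63  57  61  60  62
  56  56  56  52  51  48  60  81  87  84  78  77  78  78  77]
259 [145 139 137 140 139 142 146 148 150 153 151 150 149 133 111  83  63  59
  54  53  52  57  68  81  89  84  81  80  78  78  77  79  78]
263 [147 146 148 149 152 151 150 149 152 153 153 152 153 151 155 153 147 147
 143 145 147 153 153 152 153 153 153 145 134 115  99  85  77]
```

Run:
```python
from h import *
for n,p in(("top",(154.12,218.45)),("side",(214.5,281.4)),("top",(181.8,221.95)),("side",(237.5,257.35))):print(n,plane(n,p,.1).round(4))
print(proj("side",[.5219,.2602,.1]))
# tool column at rows -> x assuming y=.2391 and vertical axis, z from row
from scipy.optimize import fsolve
for r,c in((231,220.5),(239,221.2),(247,222.3)):
    print(fsolve(lambda v:proj("side",[v[0],.2391,v[1]])-[c,r],[.51,.2]).round(4))
```

```text
top [0.5216 0.2598 0.1   ]
side [0.522  0.2618 0.1   ]
top [0.5117 0.1898 0.1   ]
side [0.5126 0.193  0.1   ]
[215.02237454 280.79952834]
[0.5107 0.2367]
[0.5113 0.214 ]
[0.5111 0.1908]
```

Run:
```python
from h import *
go([.528,.2605,.262],rot(30,0),"above");
go([.528,.2605,.20],rot(30,0),"in");print(np.round(robot.observe()["tcp_rot"].T@[0,0,-10],2))
```

```text
above xyz [ 9.5 23.  37.4] dr [-0.003 -0.007 -0.   ] | at [0.5177 0.2377 0.2993] t 4.8 F [ 1.  -1.1 -0.1] w 0.0211
in xyz [40.1 23.1 91.4] dr [-0.003 -0.007 -0.   ] | at [0.5177 0.2377 0.2993] t 4.8 F [ 1.  -1.1 -0.1] w 0.0211
[4.94 0.03 8.7 ]
```

Emit:
drive_tool([
  {"xyz":[0,15,10],"dr":[0,0,0],"fingers":0},
  {"xyz":[9,21.5,30],"dr":[0,-0.005,0],"fingers":0},
  {"xyz":[9.5,21.5,37],"dr":[0,-0.005,0],"fingers":0},
  {"xyz":[9.5,21.5,37],"dr":[0,-0.005,0],"fingers":0},
  {"xyz":[9.5,21.5,37],"dr":[0,-0.005,0],"fingers":0},
])

```text
t: 5.3
ee_pos: [0.5284, 0.2594, 0.2639]
tcp_rot: [[-0.866, 0.002, 0.5], [0.001, 1.0, -0.002], [-0.5, -0.002, -0.866]]
contact_force: [0.4, -0.1, -0.8]
width: 0.0209
gripper_force: 49.0
```

Run:
```python
from h import *
go([.528,.2605,.262],rot(30,0),"above")
b=robot.capture("side");a=robot.capture("top")
f=lambda im,x,y,w,h:cv2.resize(im[y:y+h,x:x+w,::-1],(400,400),interpolation=cv2.INTER_CUBIC)
cv2.imwrite("pics/over2.png",np.hstack([f(a,110,160,100,100),f(b,165,215,100,100)]))
```

```text
above xyz [1.3 1.1 1.4] dr [-0.002 -0.    -0.001] | at [0.5284 0.2594 0.2639] t 5.3 F [ 0.4 -0.1 -0.8] w 0.0209
```

View pics/over2.png

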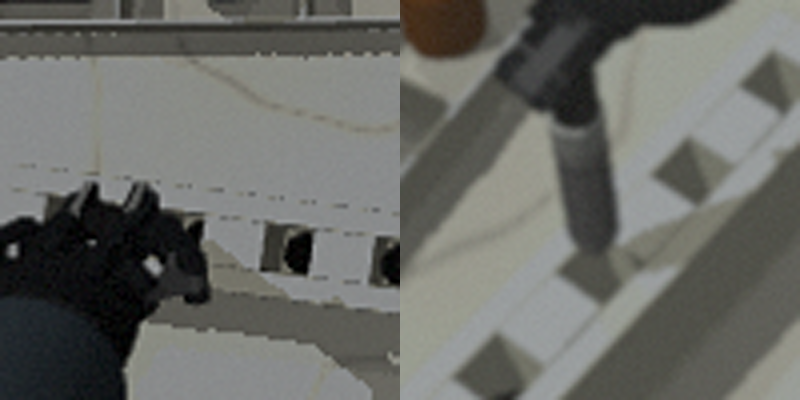

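The foot, at (214,277) in the side view, lines up with the second well's mouth (214.5,281). I'll lower it gently and watch the force.

Emit:
drive_tool([
  {"xyz":[3,0.5,5.2],"dr":[0,0,0],"fingers":0},
  {"xyz":[6,0.5,10.4],"dr":[0,0,0],"fingers":0},
  {"xyz":[9,0.5,15.6],"dr":[0,0,0],"fingers":0},
  {"xyz":[12,0.5,20.8],"dr":[0,0,0],"fingers":0},
  {"xyz":[15,0.5,26],"dr":[0,0,0],"fingers":0},
])

```text
t: 5.9
ee_pos: [0.5279, 0.2602, 0.2325]
tcp_rot: [[-0.866, 0.001, 0.499], [0.0, 1.0, -0.002], [-0.499, -0.002, -0.866]]
contact_force: [-0.3, -0.8, -1.0]
width: 0.0208
gripper_force: 49.0
```

No contact so far: the foot is about 15 mm below the mouth. Continuing.

Emit:
drive_tool([
  {"xyz":[3,0,5.2],"dr":[0,0,0],"fingers":0},
  {"xyz":[6,0,10.4],"dr":[0,0,0],"fingers":0},
  {"xyz":[9,0,15.6],"dr":[0,0,0],"fingers":0},
  {"xyz":[12,0,20.8],"dr":[0,0,0],"fingers":0},
  {"xyz":[14,0,24.2],"dr":[0,0,0],"fingers":0},
])

```text
t: 6.4
ee_pos: [0.5278, 0.2601, 0.2045]
tcp_rot: [[-0.867, 0.001, 0.499], [0.0, 1.0, -0.003], [-0.499, -0.002, -0.867]]
contact_force: [0.2, 0.6, -1.3]
width: 0.0209
gripper_force: 49.0
```

Emit:
drive_tool([
  {"xyz":[1.5,0,2.6],"dr":[0,0,0],"fingers":0},
  {"xyz":[3,0,5.2],"dr":[0,0,0],"fingers":0},
  {"xyz":[4.5,0,7.8],"dr":[0,0,0],"fingers":0},
  {"xyz":[6,0,10.4],"dr":[0,0,0],"fingers":0},
  {"xyz":[7.5,0,13],"dr":[0,0,0],"fingers":0},
])

```text
t: 6.9
ee_pos: [0.5279, 0.2603, 0.1901]
tcp_rot: [[-0.866, 0.001, 0.5], [0.0, 1.0, -0.002], [-0.5, -0.001, -0.866]]
contact_force: [0.0, 0.0, -1.7]
width: 0.0209
gripper_force: 49.0
```

Emit:
drive_tool([
  {"xyz":[1.5,0,2.6],"dr":[0,0,0],"fingers":0},
  {"xyz":[3,0,5.2],"dr":[0,0,0],"fingers":0},
  {"xyz":[4.5,0,7.8],"dr":[0,0,0],"fingers":0},
  {"xyz":[6,0,10.4],"dr":[0,0,0],"fingers":0},
  {"xyz":[7.5,0,13],"dr":[0,0,0],"fingers":0},
  {"xyz":[9,0,15.6],"dr":[0,0,0],"fingers":0},
])

```text
t: 7.5
ee_pos: [0.5279, 0.2602, 0.172]
tcp_rot: [[-0.866, 0.001, 0.499], [0.0, 1.0, -0.002], [-0.499, -0.002, -0.866]]
contact_force: [0.2, 0.3, -1.8]
width: 0.0214
gripper_force: 49.0
```

Past plug depth, so this well is clear. I'll ease down to the pad.

Emit:
drive_tool([
  {"xyz":[1,0,1.7],"dr":[0,0,0],"fingers":0},
  {"xyz":[2,0,3.5],"dr":[0,0,0],"fingers":0},
  {"xyz":[3,0,5.2],"dr":[0,0,0],"fingers":0},
  {"xyz":[4,0,6.9],"dr":[0,0,0],"fingers":0},
  {"xyz":[4.5,0,7.8],"dr":[0,0,0],"fingers":0},
])

```text
t: 8.0
ee_pos: [0.5284, 0.2598, 0.1639]
tcp_rot: [[-0.867, 0.001, 0.498], [-0.0, 1.0, -0.002], [-0.498, -0.002, -0.867]]
contact_force: [-0.6, 1.3, -1.3]
width: 0.0209
gripper_force: 49.0
```

Emit:
drive_tool([
  {"xyz":[0.5,0,0.9],"dr":[0,0,0],"fingers":0},
  {"xyz":[1,0,1.7],"dr":[0,0,0],"fingers":0},
  {"xyz":[1.5,0,2.6],"dr":[0,0,0],"fingers":0},
  {"xyz":[2,0,3.5],"dr":[0,0,0],"fingers":0},
])

```text
t: 8.4
ee_pos: [0.5291, 0.2595, 0.1611]
tcp_rot: [[-0.868, -0.0, 0.496], [-0.001, 1.0, -0.001], [-0.496, -0.002, -0.868]]
contact_force: [0.3, -0.9, -1.6]
width: 0.0204
gripper_force: 49.1
```

Emit:
drive_tool([
  {"xyz":[0.5,0,0.9],"dr":[0,0,0],"fingers":0},
  {"xyz":[1,0,1.7],"dr":[0,0,0],"fingers":0},
  {"xyz":[1.5,0,2.6],"dr":[0,0,0],"fingers":0},
  {"xyz":[1.5,0,2.6],"dr":[0,0,0],"fingers":0},
])

```text
t: 8.8
ee_pos: [0.5295, 0.2592, 0.1588]
tcp_rot: [[-0.869, -0.001, 0.494], [-0.002, 1.0, -0.001], [-0.494, -0.002, -0.869]]
contact_force: [0.6, -0.4, -0.7]
width: 0.0207
gripper_force: 49.1
```

Emit:
drive_tool([
  {"xyz":[0.5,0,0.9],"dr":[0,0,0],"fingers":0},
  {"xyz":[1,0,1.7],"dr":[0,0,0],"fingers":0},
  {"xyz":[1.5,0,2.6],"dr":[0,0,0],"fingers":0},
  {"xyz":[1.5,0,2.6],"dr":[0,0,0],"fingers":0},
])

```text
t: 9.2
ee_pos: [0.5309, 0.2595, 0.1585]
tcp_rot: [[-0.869, -0.002, 0.495], [-0.002, 1.0, 0.001], [-0.495, -0.0, -0.869]]
contact_force: [-1.6, -1.6, 6.5]
width: 0.0207
gripper_force: 49.4
```

The grater is seated: Fz jumped to 6.5 N at TCP z=0.1585, matching the expected 0.159. I'll release and retreat.

Emit:
drive_tool([
  {"xyz":[-0.5,0,-0.9],"dr":[0,0,0],"fingers":0},
  {"xyz":[-0.5,0,-0.9],"dr":[0,0,0],"fingers":0.35},
  {"xyz":[-0.5,0,-0.9],"dr":[0,0,0],"fingers":0.5},
  {"xyz":[-0.5,0,-0.9],"dr":[0,0,0],"fingers":0.5},
  {"xyz":[-0.5,0,-20],"dr":[0,0,0],"fingers":0.5},
  {"xyz":[-0.5,0,-50],"dr":[0,0,0],"fingers":0.5},
  {"xyz":[-0.5,0,-95],"dr":[0,0,0],"fingers":0.5},
  {"xyz":[-0.5,0,-130],"dr":[0,0,0],"fingers":0.5},
])

```text
t: 10.0
ee_pos: [0.4656, 0.2591, 0.2718]
tcp_rot: [[-0.87, -0.002, 0.492], [-0.002, 1.0, 0.0], [-0.492, -0.001, -0.87]]
contact_force: [-0.1, 1.3, 0.6]
width: 0.0424
gripper_force: 0.0
```

Run:
```python
from h import *
R=rot(-30,-2.5);ax=np.array([np.cos(np.radians(30))*.999,-.0378,.5]);e=np.array([.5246,-.1905,.1103])
g=e-.022*ax;print(g)
go(g-R[:,2]*.12,R,"pre scoop")
```

```text
[ 0.50556649 -0.1896684   0.0993    ]
pre scoop xyz [ -52.1 -451.5  108.8] dr [-1.000e-03  1.038e+00  4.800e-02] | at [0.4656 0.2591 0.2718] t 10.0 F [-0.1  1.3  0.6] w 0.0424
```

Emit:
drive_tool([
  {"xyz":[-5,-50,0],"dr":[0,0,0],"fingers":0.5},
  {"xyz":[-10,-100,10],"dr":[0,0.14,0.01],"fingers":0.55},
  {"xyz":[-15,-150,25],"dr":[0,0.29,0.01],"fingers":0.6},
  {"xyz":[-22,-200,40],"dr":[0,0.43,0.02],"fingers":0.7},
  {"xyz":[-29,-250,55],"dr":[0,0.57,0.03],"fingers":0.7},
  {"xyz":[-36,-300,70],"dr":[0,0.72,0.035],"fingers":0.7},
  {"xyz":[-44,-350,85],"dr":[0,0.86,0.04],"fingers":0.7},
  {"xyz":[-52,-400,100],"dr":[0,1.0,0.045],"fingers":0.7},
])

```text
t: 10.8
ee_pos: [0.5507, -0.1015, 0.2175]
tcp_rot: [[-0.905, 0.04, -0.423], [0.036, 0.999, 0.018], [0.423, 0.001, -0.906]]
contact_force: [2.6, 2.0, 0.7]
width: 0.0598
gripper_force: 0.0
```

Run:
```python
from h import *
R=rot(-30,-2.5);g=np.array([.504,-.1897,.102])
go(g-R[:,2]*.08,R,"pre scoop")
a,b=robot.capture("top"),robot.capture("side")
f=lambda im,x,y,w,h:cv2.resize(im[y:y+h,x:x+w,::-1],(400,400),interpolation=cv2.INTER_CUBIC)
cv2.imwrite("pics/seat1.png",np.hstack([f(a,100,160,140,140),f(b,150,190,160,160)]))
```

```text
pre scoop xyz [-16.7 -90.2  43.1] dr [-0.     0.086  0.004] | at [ 0.5507 -0.1015  0.2175] t 10.8 F [2.6 2.  0.7] w 0.0598
```

View pics/seat1.png

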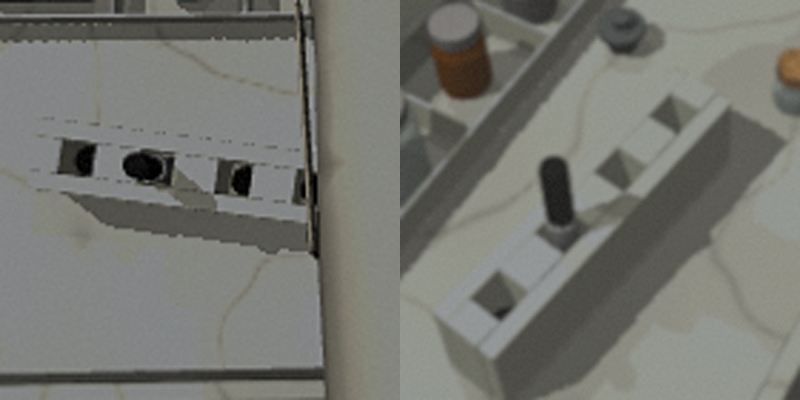

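The grater stands in the second well with only its handle and collar showing, at (558,190) in the side crop, so it is fully down. Now the scoop.

Emit:
drive_tool([
  {"xyz":[-6,-40,10],"dr":[0,0.06,0.004],"fingers":0.7},
  {"xyz":[-15,-80,30],"dr":[0,0.086,0.004],"fingers":0.7},
  {"xyz":[-16.5,-89,42],"dr":[0,0.086,0.004],"fingers":0.7},
  {"xyz":[-16.5,-89,42],"dr":[0,0.086,0.004],"fingers":0.7},
  {"xyz":[-16.5,-89,42],"dr":[0,0.086,0.004],"fingers":0.7},
])

```text
t: 11.4
ee_pos: [0.5438, -0.1877, 0.1722]
tcp_rot: [[-0.867, 0.043, -0.497], [0.039, 0.999, 0.019], [0.497, -0.002, -0.868]]
contact_force: [0.4, 0.0, 0.1]
width: 0.0598
gripper_force: 0.0
```

Run:
```python
from h import *
R=rot(-30,-2.5);g=np.array([.504,-.1897,.102])
go(g+R[:,2]*.002,R,"grasp scoop")
```

```text
grasp scoop xyz [-0.5 -3.5 82.7] dr [-0.002  0.004 -0.001] | at [ 0.5438 -0.1877  0.1722] t 11.4 F [0.4 0.  0.1] w 0.0598
```

Emit:
drive_tool([
  {"xyz":[-0.5,-3.5,30],"dr":[0,0.003,0],"fingers":0.7},
  {"xyz":[-0.5,-3.5,60],"dr":[0,0.003,0],"fingers":0.7},
  {"xyz":[-0.5,-3.5,82],"dr":[0,0.003,0],"fingers":0.7},
  {"xyz":[-0.5,-3.5,82],"dr":[0,0.003,0],"fingers":0.5},
  {"xyz":[-0.5,-3.5,82],"dr":[0,0.003,0],"fingers":0.3},
  {"xyz":[-0.5,-3.5,82],"dr":[0,0.003,0],"fingers":0.1},
  {"xyz":[-0.5,-3.5,82],"dr":[0,0.003,0],"fingers":0},
  {"xyz":[-0.5,-3.5,82],"dr":[0,0.003,0],"fingers":0},
], force=50)

```text
t: 12.2
ee_pos: [0.505, -0.1895, 0.1023]
tcp_rot: [[-0.868, 0.042, -0.495], [0.038, 0.999, 0.019], [0.496, -0.002, -0.869]]
contact_force: [4.0, 3.0, 6.8]
width: 0.017
gripper_force: 48.7
```

Gripped at 48.7 N, width 17 mm. Lifting.

Emit:
drive_tool([
  {"xyz":[10,0,-17],"dr":[0,0,0],"fingers":0},
  {"xyz":[25,0,-43],"dr":[0,0,0],"fingers":0},
  {"xyz":[45,0,-78],"dr":[0,0,0],"fingers":0},
  {"xyz":[65,0,-113],"dr":[0,0,0],"fingers":0},
  {"xyz":[85,0,-148],"dr":[0,0,0],"fingers":0},
  {"xyz":[97,0,-168],"dr":[0,0,0],"fingers":0},
  {"xyz":[97,0,-168],"dr":[0,0,0],"fingers":0},
])

```text
t: 12.9
ee_pos: [0.5042, -0.19, 0.2987]
tcp_rot: [[-0.87, 0.043, -0.492], [0.039, 0.999, 0.018], [0.492, -0.004, -0.871]]
contact_force: [0.2, 0.6, 0.0]
width: 0.0168
gripper_force: 48.9
```

Run:
```python
from h import *
go([.517,.17,.30],rot(30,0),"over C")
```

```text
over C xyz [  3.8 360.2  -1. ] dr [-0.004 -1.038 -0.045] | at [ 0.5042 -0.19    0.2987] t 12.9 F [0.2 0.6 0. ] w 0.0168
```

Emit:
drive_tool([
  {"xyz":[0,15,0],"dr":[0,-0.06,0],"fingers":0},
  {"xyz":[1,45,0],"dr":[0,-0.15,0],"fingers":0},
  {"xyz":[1,80,0],"dr":[0,-0.25,-0.01],"fingers":0},
  {"xyz":[2,115,0],"dr":[0,-0.36,-0.01],"fingers":0},
  {"xyz":[2,150,0],"dr":[0,-0.47,-0.02],"fingers":0},
  {"xyz":[2,185,0],"dr":[0,-0.58,-0.02],"fingers":0},
  {"xyz":[3,220,-1],"dr":[0,-0.69,-0.03],"fingers":0},
  {"xyz":[3,255,-1],"dr":[0,-0.8,-0.03],"fingers":0},
])

```text
t: 13.7
ee_pos: [0.512, 0.0668, 0.2973]
tcp_rot: [[-0.96, 0.014, 0.279], [0.014, 1.0, -0.0], [-0.279, 0.004, -0.96]]
contact_force: [1.1, 0.7, -0.4]
width: 0.017
gripper_force: 48.8
```

Run:
```python
from h import *
go([.517,.17,.30],rot(30,0),"over C")
```

```text
over C xyz [ -4.1 103.2  -1.2] dr [-0.002 -0.241 -0.014] | at [0.512  0.0668 0.2973] t 13.7 F [ 1.1  0.7 -0.4] w 0.017
```

Emit:
drive_tool([
  {"xyz":[-1,30,0],"dr":[0,-0.07,0],"fingers":0},
  {"xyz":[-2,60,0],"dr":[0,-0.14,-0.01],"fingers":0},
  {"xyz":[-3,85,-1],"dr":[0,-0.2,-0.01],"fingers":0},
  {"xyz":[-4,100,-1],"dr":[0,-0.235,-0.014],"fingers":0},
  {"xyz":[-4,103,-1],"dr":[0,-0.24,-0.014],"fingers":0},
  {"xyz":[-4,103,-1],"dr":[0,-0.24,-0.014],"fingers":0},
])

```text
t: 14.3
ee_pos: [0.5166, 0.1684, 0.2981]
tcp_rot: [[-0.87, 0.0, 0.493], [-0.002, 1.0, -0.004], [-0.493, -0.005, -0.87]]
contact_force: [-0.7, -0.7, -0.4]
width: 0.0167
gripper_force: 48.9
```

Run:
```python
from h import *
from scipy.optimize import fsolve
s=robot.observe();b=robot.capture("side");cv2.imwrite("pics/s2.png",b[:,:,::-1]);p=s["ee_pos"];g=p-s["tcp_rot"][:,2]*.002
go([.517,.17,.30],rot(30,0),"over C")
H=cv2.cvtColor(np.ascontiguousarray(b),cv2.COLOR_RGB2HSV).astype(int)
m=(H[...,1]>100)&(H[...,2]>40)&(H[...,0]<20)
c0=proj("side",g+[0,0,-.08]);print(c0,"foot exp",proj("side",g+[0,0,-.143]))
x0,y0=int(c0[0])-20,int(c0[1])-30
M=m[y0:y0+65,x0:x0+40]
for r in range(0,65,5):
    q=np.where(M[r])[0]
    if len(q)>3:
        c=x0+(q[0]+q[-1])/2;print(y0+r,c,len(q),fsolve(lambda v:proj("side",[v[0],g[1],v[1]])-[c,y0+r],[.51,.2]).round(4))
rows=np.where(M.sum(1)>2)[0]+y0;print("rows",rows.min(),rows.max())
cv2.imwrite("pics/over3.png",cv2.resize(b[180:300,170:290,::-1],(480,480),interpolation=2))
```

```text
over C xyz [-0.8  1.9 -1.3] dr [-0.004 -0.008  0.001] | at [0.5169 0.1681 0.2984] t 14.35 F [ 0.2 -0.7 -0.9] w 0.0169
[240.01221426 209.00151896] foot exp [241.41610254 230.47585535]
194 237.5 8 [0.5189 0.2583]
199 238.5 12 [0.5175 0.2459]
204 238.5 8 [0.5182 0.2321]
209 238.0 9 [0.52   0.2174]
214 238.5 10 [0.5197 0.2035]
219 238.0 7 [0.5216 0.1879]
224 239.0 8 [0.5202 0.1739]
229 240.5 10 [0.5175 0.1602]
rows 190 232
```

View pics/over3.png

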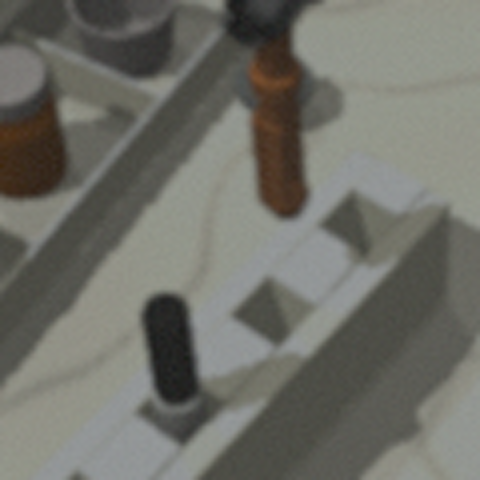

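The scoop hangs vertically, foot at crop (288,215), pixel (242,234). Well C's mouth is at crop (272,310), pixel (238,257.5). The tool axis is about at the grasp point, so I'll move over C and check.

Emit:
drive_tool([
  {"xyz":[3,10,0],"dr":[0,0,0],"fingers":0},
  {"xyz":[8,21.5,10],"dr":[0,-0.006,0],"fingers":0},
  {"xyz":[22,21.5,30],"dr":[0,-0.006,0],"fingers":0},
  {"xyz":[22,21.5,30],"dr":[0,-0.006,0],"fingers":0},
  {"xyz":[22,21.5,30],"dr":[0,-0.006,0],"fingers":0},
])

```text
t: 14.85
ee_pos: [0.5131, 0.1894, 0.2621]
tcp_rot: [[-0.866, 0.002, 0.499], [-0.001, 1.0, -0.005], [-0.499, -0.004, -0.866]]
contact_force: [-0.4, 0.3, -0.5]
width: 0.0166
gripper_force: 48.9
```

Run:
```python
from h import *
go([.5125,.191,.262],rot(30,0),"over C");print(proj("side",[.5122,.1912,.117]))
b=robot.capture("side")
cv2.imwrite("pics/over4.png",cv2.resize(b[200:280,200:280,::-1],(480,480),interpolation=2))
```

```text
over C xyz [ 0.5  1.6 -0.2] dr [-0.005 -0.001  0.001] | at [0.5131 0.1894 0.2621] t 14.85 F [-0.4  0.3 -0.5] w 0.0166
[237.73848655 251.7716816 ]
```

View pics/over4.png

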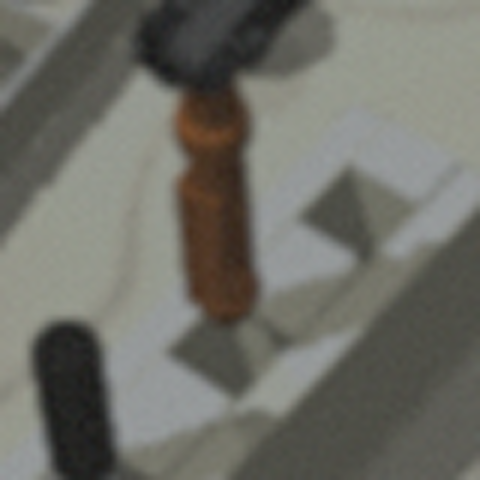

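The foot is at pixel (237.5,251), against an expected (237.7,251.8), so it is aligned. Lowering.

Emit:
drive_tool([
  {"xyz":[3,0.5,5.2],"dr":[-0.003,0,0],"fingers":0},
  {"xyz":[6,1,10.4],"dr":[-0.003,0,0],"fingers":0},
  {"xyz":[9,1,15.6],"dr":[-0.003,0,0],"fingers":0},
  {"xyz":[12,1,20.8],"dr":[-0.003,0,0],"fingers":0},
  {"xyz":[15,1,26],"dr":[-0.003,0,0],"fingers":0},
])

```text
t: 15.4
ee_pos: [0.5127, 0.1905, 0.231]
tcp_rot: [[-0.866, -0.0, 0.499], [-0.001, 1.0, -0.001], [-0.499, -0.001, -0.866]]
contact_force: [-0.0, -0.2, -1.1]
width: 0.017
gripper_force: 48.9
```

Emit:
drive_tool([
  {"xyz":[3,0,5.2],"dr":[0,0,0],"fingers":0},
  {"xyz":[6,0,10.4],"dr":[0,0,0],"fingers":0},
  {"xyz":[9,0,15.6],"dr":[0,0,0],"fingers":0},
  {"xyz":[12,0,20.8],"dr":[0,0,0],"fingers":0},
  {"xyz":[14,0,24.2],"dr":[0,0,0],"fingers":0},
])

```text
t: 15.9
ee_pos: [0.5126, 0.1903, 0.2029]
tcp_rot: [[-0.867, -0.0, 0.499], [-0.001, 1.0, -0.001], [-0.499, -0.002, -0.867]]
contact_force: [-0.3, 0.3, -0.9]
width: 0.017
gripper_force: 48.9
```

Emit:
drive_tool([
  {"xyz":[1.5,0,2.6],"dr":[0,0,0],"fingers":0},
  {"xyz":[3,0,5.2],"dr":[0,0,0],"fingers":0},
  {"xyz":[4.5,0,7.8],"dr":[0,0,0],"fingers":0},
  {"xyz":[6,0,10.4],"dr":[0,0,0],"fingers":0},
  {"xyz":[6,0,10.4],"dr":[0,0,0],"fingers":0},
])

```text
t: 16.4
ee_pos: [0.5125, 0.1903, 0.1912]
tcp_rot: [[-0.867, -0.0, 0.499], [-0.001, 1.0, -0.001], [-0.499, -0.002, -0.867]]
contact_force: [0.2, 0.8, -0.6]
width: 0.0167
gripper_force: 48.9
```

Still free at plug depth. Continuing slowly.

Emit:
drive_tool([
  {"xyz":[1.5,0,2.6],"dr":[0,0,0],"fingers":0},
  {"xyz":[3,0,5.2],"dr":[0,0,0],"fingers":0},
  {"xyz":[4.5,0,7.8],"dr":[0,0,0],"fingers":0},
  {"xyz":[6,0,10.4],"dr":[0,0,0],"fingers":0},
  {"xyz":[7.5,0,13],"dr":[0,0,0],"fingers":0},
  {"xyz":[9,0,15.6],"dr":[0,0,0],"fingers":0},
])

```text
t: 17.0
ee_pos: [0.5127, 0.1905, 0.1733]
tcp_rot: [[-0.866, -0.0, 0.499], [-0.001, 1.0, -0.001], [-0.499, -0.001, -0.866]]
contact_force: [0.3, -0.2, -0.9]
width: 0.0169
gripper_force: 48.9
```

Emit:
drive_tool([
  {"xyz":[1,0,1.7],"dr":[0,0,0],"fingers":0},
  {"xyz":[2,0,3.5],"dr":[0,0,0],"fingers":0},
  {"xyz":[3,0,5.2],"dr":[0,0,0],"fingers":0},
  {"xyz":[3,0,5.2],"dr":[0,0,0],"fingers":0},
])

```text
t: 17.4
ee_pos: [0.5126, 0.1903, 0.1673]
tcp_rot: [[-0.867, -0.0, 0.499], [-0.001, 1.0, -0.001], [-0.499, -0.001, -0.867]]
contact_force: [1.0, -0.1, -0.1]
width: 0.0171
gripper_force: 48.9
```

Emit:
drive_tool([
  {"xyz":[0.5,0,0.9],"dr":[0,0,0],"fingers":0},
  {"xyz":[1,0,1.7],"dr":[0,0,0],"fingers":0},
  {"xyz":[1.5,0,2.6],"dr":[0,0,0],"fingers":0},
  {"xyz":[2,0,3.5],"dr":[0,0,0],"fingers":0},
  {"xyz":[2,0,3.5],"dr":[0,0,0],"fingers":0},
])

```text
t: 17.9
ee_pos: [0.5126, 0.1904, 0.1634]
tcp_rot: [[-0.866, -0.0, 0.499], [-0.001, 1.0, -0.001], [-0.499, -0.001, -0.866]]
contact_force: [0.9, -0.7, -0.1]
width: 0.0171
gripper_force: 48.9
```

Emit:
drive_tool([
  {"xyz":[0.5,0,0.9],"dr":[0,0,0],"fingers":0},
  {"xyz":[1,0,1.7],"dr":[0,0,0],"fingers":0},
  {"xyz":[1,0,1.7],"dr":[0,0,0],"fingers":0},
])

```text
t: 18.2
ee_pos: [0.5126, 0.1904, 0.1614]
tcp_rot: [[-0.866, -0.0, 0.499], [-0.001, 1.0, -0.001], [-0.499, -0.001, -0.866]]
contact_force: [0.3, -0.1, -0.2]
width: 0.0169
gripper_force: 48.9
```

Emit:
drive_tool([
  {"xyz":[0.5,0,0.9],"dr":[0,0,0],"fingers":0},
  {"xyz":[1,0,1.7],"dr":[0,0,0],"fingers":0},
  {"xyz":[1,0,1.7],"dr":[0,0,0],"fingers":0},
])

```text
t: 18.5
ee_pos: [0.5132, 0.1908, 0.1606]
tcp_rot: [[-0.866, -0.001, 0.501], [-0.001, 1.0, -0.0], [-0.501, -0.001, -0.866]]
contact_force: [-0.3, -1.5, 4.5]
width: 0.017
gripper_force: 49.4
```

Emit:
drive_tool([
  {"xyz":[0.5,0,0.9],"dr":[0,0,0],"fingers":0},
  {"xyz":[1,0,1.7],"dr":[0,0,0],"fingers":0},
  {"xyz":[1,0,1.7],"dr":[0,0,0],"fingers":0},
])

```text
t: 18.8
ee_pos: [0.514, 0.1912, 0.1605]
tcp_rot: [[-0.864, -0.001, 0.503], [-0.001, 1.0, 0.001], [-0.503, 0.0, -0.864]]
contact_force: [-2.9, -2.5, 13.7]
width: 0.0169
gripper_force: 50.1
```

Seated: a firm stop at z=0.1605. I'll relieve the force, release and retreat.

Emit:
drive_tool([
  {"xyz":[-1,0,-1.7],"dr":[0,0,0],"fingers":0},
  {"xyz":[-1,0,-1.7],"dr":[0,0,0],"fingers":0.3},
  {"xyz":[-1,0,-1.7],"dr":[0,0,0],"fingers":0.45},
  {"xyz":[-1,0,-1.7],"dr":[0,0,0],"fingers":0.45},
  {"xyz":[-1,0,-20],"dr":[0,0,0],"fingers":0.45},
  {"xyz":[-1,0,-50],"dr":[0,0,0],"fingers":0.45},
  {"xyz":[-1,0,-95],"dr":[0,0,0],"fingers":0.45},
  {"xyz":[-1,0,-130],"dr":[0,0,0],"fingers":0.45},
])

```text
t: 19.6
ee_pos: [0.4477, 0.1906, 0.2723]
tcp_rot: [[-0.866, -0.001, 0.499], [-0.001, 1.0, -0.0], [-0.499, -0.001, -0.866]]
contact_force: [0.5, 0.8, 1.2]
width: 0.0385
gripper_force: 0.0
```

Emit:
drive_tool([
  {"xyz":[0,-50,-10],"dr":[0,0,0],"fingers":0.45},
  {"xyz":[0,-100,-20],"dr":[0,0,0],"fingers":0.45},
  {"xyz":[0,-150,-20],"dr":[0,0,0],"fingers":0.45},
  {"xyz":[0,-200,-20],"dr":[0,0,0],"fingers":0.45},
  {"xyz":[0,-250,-20],"dr":[0,0,0],"fingers":0.45},
  {"xyz":[0,-250,-20],"dr":[0,0,0],"fingers":0.45},
])

```text
t: 20.2
ee_pos: [0.4377, -0.0654, 0.2887]
tcp_rot: [[-0.866, 0.01, 0.5], [0.008, 1.0, -0.006], [-0.5, -0.001, -0.866]]
contact_force: [-0.2, 0.9, 0.4]
width: 0.0387
gripper_force: 0.0
```

Run:
```python
from h import *
a,b=robot.capture("top"),robot.capture("side")
f=lambda im,w,h:cv2.resize(im[:,:,::-1],(w,h),interpolation=cv2.INTER_AREA)
cv2.imwrite("pics/end.png",np.hstack([f(a[100:300,70:450],400,211),f(b[100:360,50:400],400,211)]))
n,m=(170,215),b[215:315,180:280,::-1]
cv2.imwrite("pics/end.png",np.vstack([cv2.imread("pics/end.png"),np.hstack([cv2.resize(m,(389,389),interpolation=2),cv2.resize(a[180:260,105:235,::-1],(411,389),interpolation=2)])]))
```

```text
(no output)
```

View pics/end.png

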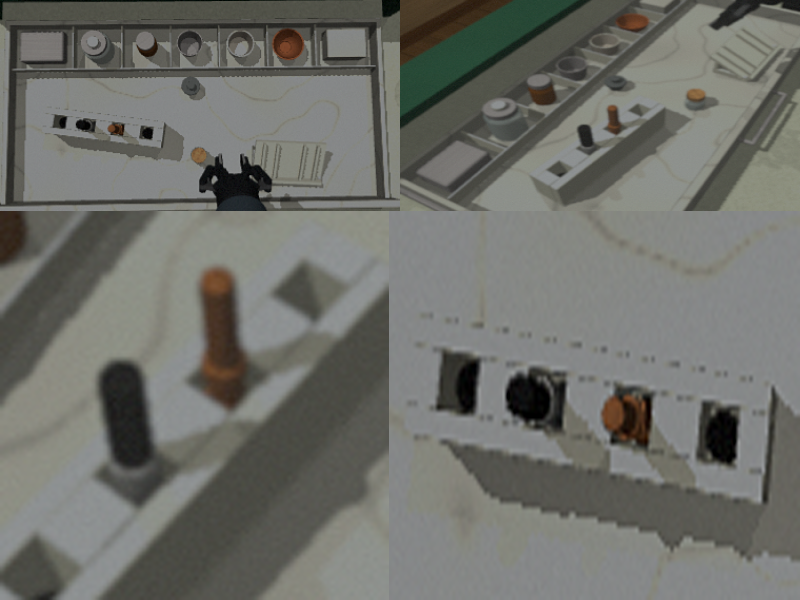

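Both tools stand handle up in the two middle wells, the grater at (125,415) and the scoop at (218,335) in the lower-left crop, at equal and full depth. The other items haven't moved and the gripper is clear, so I'm handing in.

```bash
python3 -c "
from station import robot
print(robot.hand_in())"
```

```text
the job is handed in; nothing more can be done
None
```

The grater and the scoop stand upright, handle up and fully down, each in its own clear well (the two middle ones), nothing else in the drawer was moved, and the job was handed in at about 20 s; no verdict came back.

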